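# Load the indexing slide and bring it to its notch

## Robot

A 6-joint arm with a two-finger parallel gripper is mounted at the origin on the work surface; the furniture and walls round the work are solid. World frame = base frame: x ahead of the robot, y to its left, z up, the work surface at z = 0. Lengths are in mm, angles in rad, forces in N, time in s.
With the tool pointing down it reaches from about 275 to 750 mm from the base axis. Payload 10.2 kg.
Tool frame: the origin (TCP) lies between the finger pads, 19 mm behind the fingertips; this is the grasp point; z points along the fingers, y is the line along which they close (so a half turn about z gives the same grasp; the last joint's range is limited). The gripper opens to 85 mm and grips with 20 to 120 N. Pads are 22 mm wide; open, the fingers measure 114 mm over their backs; the gripper's body (76 mm by 85 mm) begins 54 mm behind the grasp point. The pads swing forward as they close: fully open they stand 13 mm farther back than shut.
Start: joints at [0.968, 0.313, 1.498, -0, 1.331, -0.223], TCP at [194.649, 487.589, 249.994] pointing down, gripper open.
Joint ranges: [-2.94, 2.94], [-0.97, 2.17], [0.19, 2.56], [-1.23, 4.37], [0.02, 3.11], [-2.88, 2.88]. Speed limits (rad/s): [2.39, 2.39, 3.01, 3.14, 3.14, 3.14].

## Interface

Orientations are given as a 3x3 rotation matrix whose columns are the frame's x, y, z axes.
In Python, from workcell import ctrl gives the robot as it stands.
- The arm moves only by the tool move_arm, never from a script. Its argument "targets" is a list of rows, each a list of 3 entries, a list of its own where there are three numbers: the shift along the tool's x, y, z in units of 30 mm (1.0 is 30 mm), then the turn, a rotation vector about the tool's x, y, z in units of 8 degrees (1.0 is 8 degrees), then the opening, from 0 (shut) to 1 (fully open). In form: [[[x, y, z], [rx, ry, rz], grip], ...]. A call has 1 to 12 rows; each row is the pose to reach, as a shift and turn from the pose commanded when the call began, along the tool's axes at that moment; what a row does not reach only later rows make up. A row lasts 1/8 s, in which the tool goes at most 62.5 mm and 10.7 degrees, less where a joint would pass 70% of its speed; a pose out of reach is approached as far as the arm can. A call with a gripper value outside its range is refused whole. The fingers move at their own pace and stop on an object; "squeeze" is the grip in N (left out, the last holds). Time passes only in rows, so rows that repeat a pose let the fingers close. It gives the time, the measured TCP pose, the force, the opening and the grip force at its end, in the units of the state.
- ctrl.sense(): the state, without advancing time (a new reading comes with each control period).
- ctrl.grab_frame(name): name is "side" or "top"; returns a dict with "frame" (400x640x3 uint8, blue, green, red), "depth" (400x640 float32, mm along the optical axis (not along the pixel's ray), 0 where there is no reading), "mtx" (3x3 intrinsics, pixels), "rvec" (rotation vector, rad) and "tvec" (3), from world to camera coordinates, as OpenCV has them. Camera axes: x right, y down, z forward; pixel columns grow to the right and rows downward; lengths in mm; the calibration is good to about 2 mm. A picture is of the moment at which its call begins.
- ctrl.hand_in(): hands the job in; it is judged then, once.
The state is a dict: "clock": time; "joint_pos": joint angles; "joint_vel": joint speeds; "joint_efforts": joint torques, N m; "eef_pos": TCP position; "ee_rot": TCP orientation; "force": force on the tool from outside, world axes, zero at the start; "ft_torque": the same for the moment, N m; "width": opening from 0.0 (shut) to 1.0 (fully open); "finger_force": force on a finger pad.
Only numpy, scipy, OpenCV 4.12 (cv2) and the standard library are available. Lean on these libraries where they do the work, as an engineer would, in place of code of your own. Each camera call takes 0.05 s, during which the arm holds its last target. There are 200 camera calls.

## Task

Pack the square tube offcut and the pipe offcut side by side into the shallow tray on the slide's carriage, the tube lying flat and the pipe standing, both down on the tray floor. Then take the carriage by its upright black grip and slide it along the rail until the ball plunger clicks into the notch of the strip; do not run it on past the notch. Finish while still holding the grip, with the carriage resting at the notch, and leave the loose round bar and spacer block where they are.

Things in the scene. Friction and masses are not known exactly. Their poses are not given: they have to be found in the camera images.
- slide_base: Fixed steel base plate of the slide, 128 x 470 mm, 12 mm thick, with one rail on it and end blocks 32 mm high. Origin at the centre of its underside, on the bench; its y axis runs along the rail. The carriage starts towards the -y end and slides in +y, at most 220 mm in all.
- carriage: Aluminium carriage on the rail, axes as the base; moves only along y, about 2 N on the plain track. Origin at the level of the bench, 36 mm under the tray floor, level in y with the tray centre and 22 mm in -x of it. Carries the tray, the grip (at its -y end) and at its -x side the ball plunger housing (26 mm across, top 62 mm above the bench).
- tray (a point): Centre of the tray floor on the carriage, 36 mm above the bench, axes as the carriage. The tray is sheet steel, inside 52 mm (x) by 134 mm (y), with walls 3 mm thick and 14 mm high. Tube (72 mm, lengthwise along y) and pipe (48 mm) together fill 120 of the 134 mm.
- grip (a point): Upright black plate on a thin stem at the carriage's -y end, 112 mm in -y from the tray centre: 14 mm thick (x), 34 mm long (y), reaching from 75 to 130 mm above the bench; this point 105 mm above the bench. Axes as the carriage. Pinch it from above across its 14 mm (fingers closing along x).
- ball_site (a point): Point under the carriage where the 16 mm spring ball rides on the strip (underside of the ball on the plain track, 18 mm above the bench). The ball is in the notch when this point's y in the notch frame is 0. Axes as the carriage.
- notch (a point): Notch centre at the steel strip's top face, 18 mm above the bench, axes as the base: a 10 mm gap in the strip, brass tab beside it at -x; 100 to 170 mm in +y from the ball's start. The ball drops 2 to 3 mm in; pushing on out takes about 10 to 15 N more than the plain track. Let go within 4 mm of the notch, the carriage centres itself.
- tube: Square steel tube offcut, 72 mm long (its x) x 40 x 40 mm, lying on the bench, 0.34 kg. Origin at the centre of its underside.
- pipe: Round pipe offcut standing on the bench, 48 mm outside diameter, 55 mm high, 0.28 kg. Origin at the centre of its underside.
- round_bar: Bystander: round steel bar offcut 28 mm across, 78 mm high, standing loose on the bench; origin at the centre of its underside. Leave it.
- spacer: Bystander: ground steel spacer block 35 x 50 x 36 mm, loose on the bench; origin at the centre of its underside. Leave it.

How it is judged:
By the outcome, as a careful person would: the job done as asked, in the order asked, and still so for the second after the job is handed in, while the arm keeps its last pose, push and grip.
It also fails if it takes over 61 s, if anything falls off the work surface, if the arm or the gripper's body presses on something with over 40 N, if the wrist force passes 120 N, or if a joint passes its speed limit or range.

## Working session

There is one attempt and no reset: what is moved stays moved. The work goes in short steps, Python scripts to look and compute and a tool call to move; the robot and the scene stay as the last step left them, time stands still between calls to the robot, and variables do not carry over. Pictures are saved under pics/ and viewed, at most 10 in all, crops included, and the job is handed in when it is done.

Besides the shell and the picture viewer there is one more tool, called after "Call:" in YAML: its name, and indented under it one key for each argument. move_arm: Moves the arm, as the interface text tells. Its arguments: {"type":"object","properties":{"targets":{"type":"array","items":{"type":"array"}},"squeeze":{"type":"number"}},"required":["targets"]}

```bash
mkdir -p pics; ls; cat > h.py <<'E'
import numpy as np, cv2
from workcell import ctrl
def grab(n):
    f=ctrl.grab_frame(n); f['R']=cv2.Rodrigues(np.array(f['rvec'],float))[0]; f['t']=np.array(f['tvec'],float).ravel(); return f
def cloud(f):
    d=f['depth']; v,u=np.mgrid[:d.shape[0],:d.shape[1]]; K=np.array(f['mtx'])
    c=np.stack([(u-K[0,2])/K[0,0]*d,(v-K[1,2])/K[1,1]*d,d],-1)
    w=(c-f['t'])@f['R']; w[d<=0]=np.nan; return w
def ray(f,u,v,z):
    K=np.array(f['mtx']); r=f['R'].T@np.linalg.solve(K,[u,v,1.]); o=-f['R'].T@f['t']
    return o+r*(z-o[2])/r[2]
E
python3 - <<'E'
from h import *
for n in('top','side'):
    f=grab(n); cv2.imwrite(f'pics/{n}0.png',f['frame']); np.savez(f'{n}0.npz',**f)
    print(n,-f['R'].T@f['t'],f['R'][2],f['mtx'][0][0])
s=ctrl.sense(); print(s['clock'],s['eef_pos'],s['ee_rot'],s['width'])
E
```

```text
pics
top [ 468.09128351   13.33215458 1316.00306547] [ 0.07661389 -0.00183791 -0.99705914] 500.12124040579687
side [ 380.41452941 1072.32061584  633.66309868] [ 0.13279469 -0.8917996  -0.43250323] 516.5408968244376
0.1 [194.49842451 487.42144026 249.50318629] [[-9.28763763e-01  3.70671589e-01 -6.67615301e-04]
 [ 3.70672086e-01  9.28763348e-01 -9.20584393e-04]
 [ 2.78822143e-04 -1.10247178e-03 -9.99999353e-01]] 0.9980404796801633
```

View pics/top0.png

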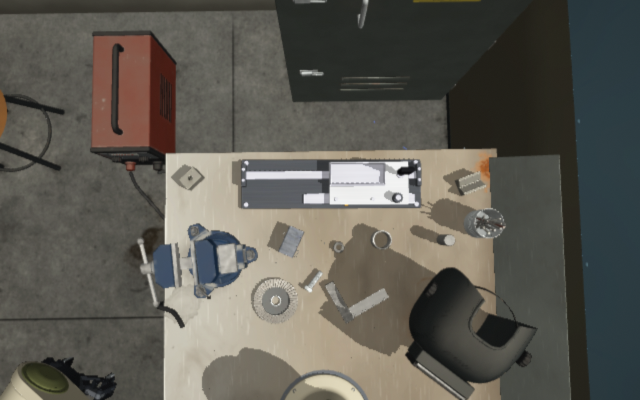

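View pics/side0.png

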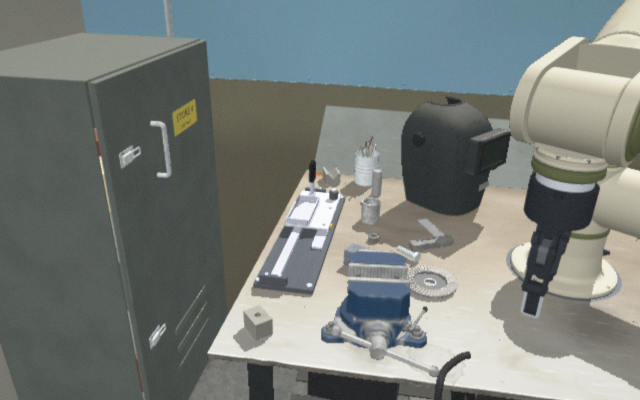

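The top view shows the slide at (240–422, 158–208), with the grip at the right near (405,170). The tube candidate is at (290,240), the pipe at (382,240) and the round bar at (447,240). Next I'll measure heights and zoom in.

```bash
python3 - <<'E'
from h import *
f=dict(np.load('top0.npz')); w=cloud(f); np.set_printoptions(precision=1,suppress=True)
z=w[...,2]
print('bench',np.nanmedian(z[260:270,360:380]))
m=((z>12)&(z<150)).astype(np.uint8); m[:150]=0
n,l,s,c=cv2.connectedComponentsWithStats(m)
for i in range(1,n):
    if s[i,4]>15:
        p=w[l==i]; h=np.percentile(p[:,2],90); q=p[p[:,2]>h-5]
        r=cv2.minAreaRect(q[:,:2].astype(np.float32))
        print(s[i],'h',round(h,1),'rect',np.array(r[0]),np.array(r[1]),round(r[2],1))
img=cv2.resize(f['frame'][145:275,230:490],None,fx=3,fy=3,interpolation=cv2.INTER_CUBIC)
cv2.imwrite('pics/topcrop.png',img)
E
```

```text
bench 0.7553047921837991
[  464   150    89   250 11644] h 138.3 rect [ 374.5 -456.6] [149.1 577.8] 87.0
[ 241  159  181   50 7276] h 39.3 rect [601.6 -27. ] [463.6 109. ] 89.2
[179 167  25  23 317] h 40.3 rect [617.7 334.8] [35.3 50.2] 41.5
[456 171  30  24 427] h 38.0 rect [ 595.  -388.7] [43.8 61. ] 20.2
[ 137  223  120  105 4847] h 147.0 rect [405.  320.9] [102.1 141.5] 6.9
[279 226  25  32 453] h 43.9 rect [451.9  77.9] [39.5 71.9] 65.2
[371 230  21  19 159] h 58.0 rect [ 453.7 -152. ] [45.7 45.4] 87.2
[438 234  17  12 172] h 81.6 rect [ 450.3 -313.8] [27.1 25.2] 1.7
[333 242  12  10  57] h 17.2 rect [435.5 -44.4] [28.4 23.3] 89.9
[430 267  19  15  76] h 144.3 rect [ 372.1 -276.1] [ 1.7 43.6] 47.5
[304 270  19  22 131] h 24.0 rect [351.4  23. ] [19.  57.8] 55.0
[268 278  10  10  28] h 16.4 rect [345.3 128. ] [20.4 22.2] 7.7
[277 279  21  36 168] h 16.9 rect [313.5  85.4] [92.1 38.5] 15.0
[325 281  29  42 418] h 22.9 rect [297.1 -46.7] [109.   32.8] 28.7
[254 283  15  32 134] h 16.4 rect [306.2 158.7] [32.4 80.5] 81.4
[373 290  13   9  42] h 15.4 rect [ 312.9 -147.5] [18.7 29.8] 26.7
[405 291  21  65 254] h 143.5 rect [ 256.8 -213.1] [ 16.  141.8] 75.3
[371 298  11   6  21] h 16.3 rect [ 297.7 -138. ] [12.6 25.3] 8.3
[354 302   9   8  19] h 16.8 rect [282.9 -93.3] [13.5 22.2] 54.5
[262 312  26  11  99] h 17.0 rect [257.3 122.9] [64.4 24.5] 86.3
[ 290  375   71   25 1047] h 47.3 rect [68.7 -0.5] [84.1 15.1] 89.5
```

View pics/topcrop.png

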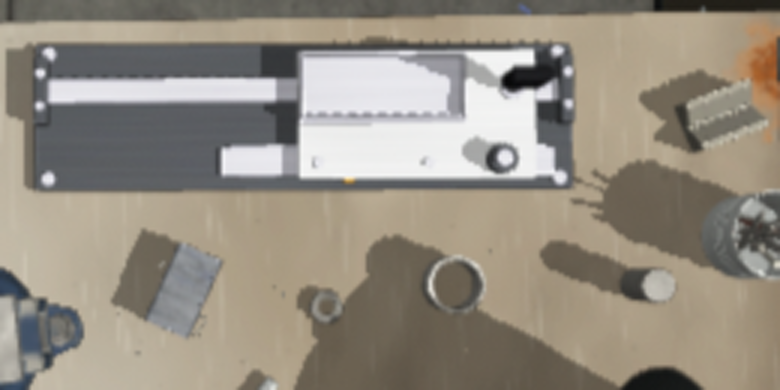

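The tube, pipe, bar and spacer match their given sizes. The crop shows the tray at (299–465, 52–120), the housing at (502,157), the grip at (528,77) and the brass tab at (349,180). Next I'll measure the slide parts precisely.

```bash
cat >> h.py <<'E'
def band(f,z0,z1,box,zp):
    """mask heights z0..z1 in pixel box (u0,v0,u1,v1); largest blob's min-area rect, cast on plane zp"""
    w=cloud(f); u0,v0,u1,v1=box; m=np.zeros(w.shape[:2],np.uint8)
    m[v0:v1,u0:u1]=((w[...,2]>z0)&(w[...,2]<z1))[v0:v1,u0:u1]
    v,u=np.nonzero(m); P=np.array([ray(f,a,b,zp) for a,b in zip(u,v)])[:,:2]
    return P,cv2.minAreaRect(P.astype(np.float32))
E
python3 - <<'E'
from h import *
np.set_printoptions(precision=1,suppress=True,linewidth=150)
f=dict(np.load('top0.npz')); w=cloud(f)
print('z map');print(w[158:210:3,325:422:4,2].round(0).astype(int))
for nm,b in dict(walls=(47,58,(322,155,390,192),50),grip=(90,140,(385,155,425,185),130),hous=(60,70,(380,188,412,210),62)).items():
    P,r=band(f,*b); print(nm,len(P),P.mean(0),[np.round(x,1) for x in r])
hsv=cv2.cvtColor(f['frame'],cv2.COLOR_BGR2HSV)
m=(hsv[...,1]>120)&(hsv[...,0]>12)&(hsv[...,0]<32); m[:190]=0;m[212:]=0;m[:,:240]=0;m[:,420:]=0
v,u=np.nonzero(m); print('brass',list(zip(u,v)),[ray(f,a,b,18) for a,b in [(u.mean(),v.mean())]],w[v,u,2])
P=f['frame'].astype(int).sum(-1)
# base outline: dark plate against bench, left part
for v in (175,180,190): print(v,P[v,236:250])
for u in (250,260,280,300): print(u,P[155:165,u],P[202:214,u])
E
```

```text
z map
[[                   1                    0                    0                    1                    5                   -5                    4
                    -2                    1                    0                    3                    3                   -3                    7
                    -1                   -3                    4                    6                    3                   -1                    1
                    -1                    3                    2                    1]
 [                  13                   15                   18                   14                   11                   15                   12
                     8                    9                   11                   14                   30                   36                   37
                    34                   35                   32                   31                   34                   36                   38
                    12                   13                   16                   -2]
 [                  15    
[... 8868 characters left out ...]
(347), np.int64(205))] [array([542.7, -65.7,  18. ])] [20.5 19.9 23.7]
175 [325 322 322 321 302 233 268 278 290 357 568 679 687 689]
180 [321 320 321 320 311 372 653 663 533 310 241 289 295 295]
190 [524 494 344 316 302 242 289 282 281 281 282 279 282 282]
250 [524 524 522 508 360 282 276 280 281 278] [283 286 283 283 283 286 318 461 514 521 521 522]
260 [526 522 523 508 362 283 280 282 282 277] [284 284 285 289 286 287 316 462 515 522 523 525]
280 [516 514 513 496 369 290 283 287 286 283] [285 282 288 290 292 287 300 439 491 496 494 496]
300 [488 490 491 477 333 278 286 284 277 281] [287 283 289 293 294 293 348 439 472 472 475 477]<stdin>:4: RuntimeWarning: invalid value encountered in cast
```

```bash
cat >> h.py <<'E'
def plan(*wps):
    """print rows [shift/30mm],[turn/8deg] from the sensed pose to world (x,y,z,yaw of tool y in deg), tool down"""
    s=ctrl.sense(); p=np.array(s['eef_pos']); R=np.array(s['ee_rot'])
    for x,y,z,a in wps:
        a=np.radians(a); yy=np.array([np.cos(a),np.sin(a),0]); zz=np.array([0,0,-1.]); T=np.stack([np.cross(yy,zz),yy,zz],1)
        rv=cv2.Rodrigues(R.T@T)[0].ravel()
        print((R.T@(np.array([x,y,z])-p)/30).round(2).tolist(),(np.degrees(rv)/8).round(2).tolist())
def st():
    s=ctrl.sense(); R=np.array(s['ee_rot']); print(round(s['clock'],2),np.round(s['eef_pos'],1),'yaw',round(float(np.degrees(np.arctan2(R[1,1],R[0,1]))),2),'w',round(s['width'],3),'F',np.round(s['force'],1),'ff',np.round(s['finger_force'],1))
E
python3 - <<'E'
from h import *
st(); plan((452,78,200,65.2),(452,78,34,65.2))
E
```

```text
0.1 [194.5 487.4 249.5] yaw 68.24 w 0.998 F [ 0.1 -0.2  0.6] ff 0.0
[-13.03, -9.49, 1.66] [-0.01, -0.0, 0.38]
[-13.03, -9.49, 7.19] [-0.01, -0.0, 0.38]
```

Call:
move_arm:
  targets:
    - [[-13.03,-9.49,1.65],[0,0,0.38],1]
    - [[-13.03,-9.49,1.65],[0,0,0.38],1]
    - [[-13.03,-9.49,1.65],[0,0,0.38],1]
    - [[-13.03,-9.49,1.65],[0,0,0.38],1]
    - [[-13.03,-9.49,1.65],[0,0,0.38],1]
    - [[-13.03,-9.49,1.65],[0,0,0.38],1]
    - [[-13.03,-9.49,1.65],[0,0,0.38],1]
    - [[-13.03,-9.49,1.65],[0,0,0.38],1]
    - [[-13.03,-9.49,1.65],[0,0,0.38],1]
    - [[-13.03,-9.49,3.5],[0,0,0.38],1]
    - [[-13.03,-9.49,3.5],[0,0,0.38],1]

```text
clock: 1.48
eef_pos: [449.9, 79.0, 142.8]
ee_rot: [[-0.908, 0.419, -0.007], [0.419, 0.908, 0.001], [0.007, -0.002, -1.0]]
force: [0.2, 0.1, 0.7]
width: 1.0
finger_force: 0.0
```

```bash
python3 - <<'E'
from h import *
st(); plan((452,78,34,65.2))
E
```

```text
1.48 [449.9  79.  142.8] yaw 65.24 w 1.0 F [0.2 0.1 0.7] ff 0.0
[-0.1, 0.01, 3.63] [-0.02, -0.05, 0.0]
```

Call:
move_arm:
  targets:
    - [[0,0,2.0],[0,0,0],1]
    - [[0,0,3.5],[0,0,0],1]
    - [[0,0,3.7],[0,0,0],1]
    - [[0,0,3.7],[0,0,0],1]
    - [[0,0,3.7],[0,0,0],0.3]
    - [[0,0,3.7],[0,0,0],0.2]
    - [[0,0,3.7],[0,0,0],0.2]
    - [[0,0,3.7],[0,0,0],0.2]
    - [[0,0,3.7],[0,0,0],0.2]
    - [[0,0,3.7],[0,0,0],0.2]
  squeeze: 60

```text
clock: 2.72
eef_pos: [452.6, 78.2, 35.1]
ee_rot: [[-0.908, 0.419, 0.001], [0.419, 0.908, -0.0], [-0.001, 0.0, -1.0]]
force: [-3.1, -0.5, 11.0]
width: 0.456
finger_force: 61.3
```

```bash
python3 - <<'E'
from h import *
st()
E
```

```text
2.73 [452.6  78.2  35.1] yaw 65.2 w 0.456 F [-3.1 -0.5 11. ] ff 61.3
```

```bash
python3 - <<'E'
from h import *
plan((452.6,78.2,150,65.2),(621,-119,150,-0.8),(621,-119,85,-.8))
E
```

```text
[-0.01, 0.0, -3.83] [0.0, 0.01, 0.0]
[-7.86, -3.61, -3.82] [0.01, 0.01, 8.25]
[-7.86, -3.61, -1.66] [0.01, 0.01, 8.25]
```

Call:
move_arm:
  targets:
    - [[0,0,-2],[0,0,0],0.2]
    - [[0,0,-3.5],[0,0,0.5],0.2]
    - [[-1.5,-0.7,-3.83],[0,0,1.5],0.2]
    - [[-3,-1.4,-3.83],[0,0,2.7],0.2]
    - [[-4.4,-2,-3.83],[0,0,3.9],0.2]
    - [[-5.8,-2.7,-3.83],[0,0,5.1],0.2]
    - [[-7,-3.2,-3.83],[0,0,6.3],0.2]
    - [[-7.86,-3.61,-3.83],[0,0,7.4],0.2]
    - [[-7.86,-3.61,-3.83],[0,0,8.25],0.2]
    - [[-7.86,-3.61,-3.0],[0,0,8.25],0.2]
    - [[-7.86,-3.61,-2.2],[0,0,8.25],0.2]
    - [[-7.86,-3.61,-2.2],[0,0,8.25],0.2]

```text
clock: 4.22
eef_pos: [619.5, -118.5, 98.0]
ee_rot: [[0.014, 1.0, -0.005], [1.0, -0.014, 0.002], [0.002, -0.005, -1.0]]
force: [-0.4, 0.1, -4.1]
width: 0.453
finger_force: 63.3
```

```bash
python3 - <<'E'
from h import *
st(); plan((621,-119,70.5,-0.8))
f=grab('side'); np.savez('side1.npz',**f)
g=grab('top'); cv2.imwrite('pics/m1.png',np.vstack([cv2.resize(f['frame'][140:300,240:400],None,fx=3,fy=3,interpolation=2)[:330],cv2.resize(g['frame'][150:220,300:460],(480,210),interpolation=2)]))
E
```

```text
4.22 [ 619.5 -118.5   98. ] yaw -0.8 w 0.453 F [-0.4  0.1 -4.1] ff 63.3
[-0.02, 0.05, 0.92] [-0.03, -0.01, -0.0]
```

View pics/m1.png

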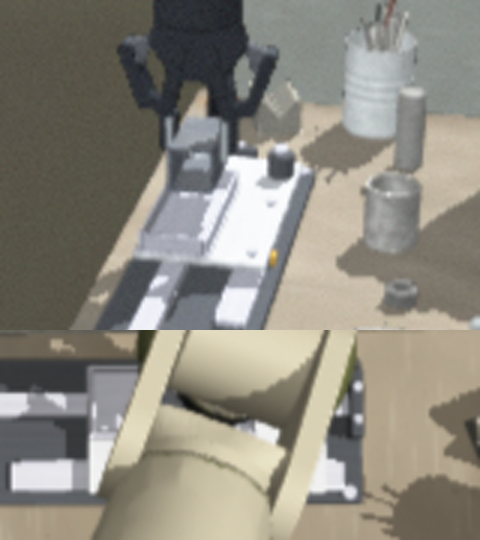

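The side view crop shows the tube at (195,150), held level above the tray's -y half, and the tray at (140–235, 170–250). I'll lower it.

Call:
move_arm:
  targets:
    - [[0,0,0.4],[0,0,0],0.2]
    - [[0,0,0.6],[0,0,0],0.2]
    - [[0,0,0.75],[0,0,0],0.2]
    - [[0,0,0.85],[0,0,0],0.2]
    - [[0,0,0.92],[0,0,0],0.2]
    - [[0,0,0.92],[0,0,0],0.2]

```text
clock: 5.08
eef_pos: [620.8, -119.0, 72.4]
ee_rot: [[0.014, 1.0, -0.0], [1.0, -0.014, 0.0], [0.0, -0.0, -1.0]]
force: [0.2, -0.6, -3.5]
width: 0.453
finger_force: 63.6
```

```bash
python3 - <<'E'
from h import *
st(); 
E
```

```text
5.08 [ 620.8 -119.    72.4] yaw -0.8 w 0.453 F [ 0.2 -0.6 -3.5] ff 63.6
```

Call:
move_arm:
  targets:
    - [[0,0,0.03],[0,0,0],0.2]
    - [[0,0,0.06],[0,0,0],0.2]
    - [[0,0,0.08],[0,0,0],0.2]
    - [[0,0,0.08],[0,0,0],0.2]

```text
clock: 5.58
eef_pos: [620.9, -119.0, 71.2]
ee_rot: [[0.014, 1.0, 0.001], [1.0, -0.014, -0.0], [-0.0, 0.001, -1.0]]
force: [-3.5, 1.3, 6.1]
width: 0.453
finger_force: 64.9
```

```bash
python3 - <<'E'
from h import *
st(); 
E
```

```text
5.58 [ 620.9 -119.    71.2] yaw -0.8 w 0.453 F [-3.5  1.3  6.1] ff 64.9
```

Call:
move_arm:
  targets:
    - [[0,0,0.08],[0,0,0],0.7]
    - [[0,0,0.08],[0,0,0],0.7]
    - [[0,0,0.08],[0,0,0],0.7]
    - [[0,0,-1],[0,0,0],0.7]
    - [[0,0,-2.7],[0,0,0],1]
    - [[-0.2,-1.6,-2.7],[0,0,0],1]
    - [[-0.4,-2.8,-2.7],[0,0,0],1]
    - [[-0.8,-4.2,-2.7],[0,0,0],1]
    - [[-1.03,-5.55,-2.7],[0,0,0],1]
    - [[-1.03,-5.55,-2.7],[0,0,0],1]
    - [[-1.03,-5.55,-2.7],[0,0,0],1]

```text
clock: 6.95
eef_pos: [454.6, -147.8, 151.3]
ee_rot: [[0.014, 1.0, 0.001], [1.0, -0.014, -0.001], [-0.001, 0.001, -1.0]]
force: [0.6, 0.7, -0.4]
width: 0.995
finger_force: 0.0
```

```bash
python3 - <<'E'
from h import *
st(); f=grab('top'); np.savez('top2.npz',**f)
g=dict(np.load('top0.npz'))
P,r=band(f,66,86,(310,155,400,200),76); print('tube',len(P),P.mean(0),r)
P,r=band(g,50,64,(365,225,400,255),55); print('pipe',cv2.minEnclosingCircle(P.astype(np.float32)))
plan((453.7,-152,150,-.8),(453.7,-152,36,-.8))
cv2.imwrite('pics/m2.png',cv2.resize(f['frame'][155:255,320:430],(770,700),interpolation=2)[:600])
E
```

```text
6.95 [ 454.6 -147.8  151.3] yaw -0.81 w 0.995 F [ 0.6  0.7 -0.4] ff 0.0
tube 470 [ 619.49869787 -119.54060439] ((611.0394287109375, -142.60794067382812), (129.57843017578125, 61.965702056884766), 68.1610336303711)
pipe ((453.88507080078125, -151.4696807861328), 24.5539608001709)
[-0.15, -0.03, 0.04] [0.01, 0.0, 0.0]
[-0.14, -0.04, 3.84] [0.01, 0.0, 0.0]
```

View pics/m2.png

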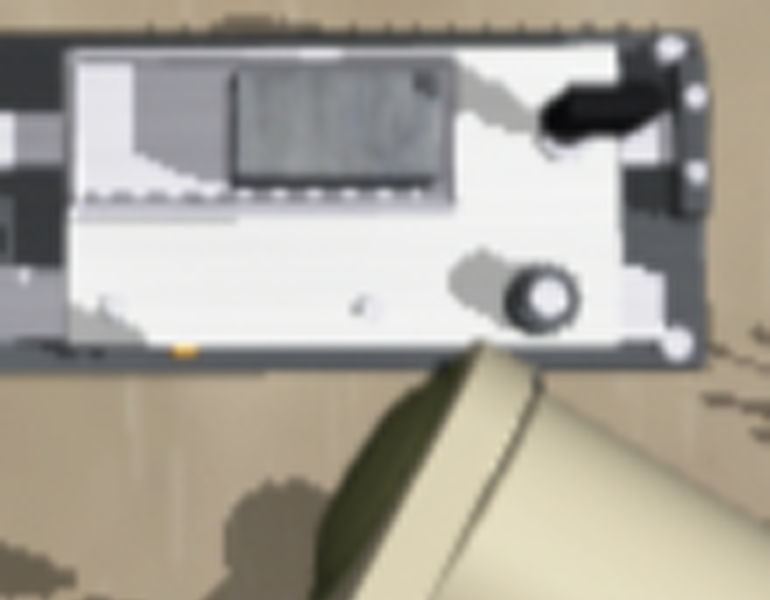

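The view shows the tube inside the tray at crop (233–440, 66–178), with tray walls at about (66–456, 48–210). I'll cast the edges onto their heights while fetching the pipe.

```bash
python3 - <<'E'
from h import *
np.set_printoptions(precision=1,suppress=True,linewidth=170)
f=dict(np.load('top2.npz')); G=f['frame'].astype(int).sum(-1)//3
print('rows v=158..190 at u=334,345,360,375'); 
for u in (334,345,360,375): print(u,G[158:190,u])
for v in (166,170,176): print(v,'u326:358',G[v,326:358]); print(v,'u376:390',G[v,376:390])
for v in (158,160,162,164,166,180,182,184,186): print(v,[ray(f,360,v,z)[0].round(1) for z in (36,50,76)])
for u in (329,331,353,354,382,384,385): print(u,[ray(f,u,172,z)[1].round(1) for z in (36,50,76)])
E
```

```text
rows v=158..190 at u=334,345,360,375
334 [155 111  71  87 169 152 204 227 229 228 230 229 228 229 230 230 230 229 228 227 228 229 231 231 224 182 189 204 203 232 238 237]
345 [148 104  69  92 173 136 138 152 155 155 155 154 154 156 157 157 155 155 153 154 157 172 221 232 224 182 186 202 200 230 237 236]
360 [108  83  68 107 195 147 122 120 127 134 137 137 138 139 138 138 138 139 141 144 146 130  88  86 188 174 188 208 232 238 238 237]
375 [126  90  69 102 172 129 118 130 135 136 135 139 142 142 140 138 137 136 132 131 131 121  84  86 189 191 193 214 236 240 239 239]
166 u326:358 [ 56  57  70 113 154 224 228 228 229 229 229 229 221 165 154 154 153 155 156 155 155 155 156 156 156 152 127  86 135 138 128 122]
166 u376:390 [141 143 135  93  86  94 114 132 129 146 165 169 179 202]
170 u326:358 [ 69  69  79 114 157 225 229 228 228 229 229 229 220 164 154 154 154 154 154 154 155 154 154 154 155 150 127  93 135 145 140 134]
170 u376:390 [140 142 144 137 138 145 151 134 124 152 176 176 170 169]
176 u326:358 [155 154 147 122 163 234 229 228 228 228 228 229 221 170 160 153 153 153 153 153 153 1
[... 415 characters left out ...]
4(636.4)]
180 [np.float64(605.5), np.float64(604.0), np.float64(601.2)]
182 [np.float64(600.3), np.float64(598.9), np.float64(596.2)]
184 [np.float64(595.2), np.float64(593.8), np.float64(591.2)]
186 [np.float64(590.0), np.float64(588.7), np.float64(586.2)]
329 [np.float64(-22.4), np.float64(-22.0), np.float64(-21.3)]
331 [np.float64(-27.6), np.float64(-27.1), np.float64(-26.3)]
353 [np.float64(-84.3), np.float64(-83.2), np.float64(-81.2)]
354 [np.float64(-86.8), np.float64(-85.7), np.float64(-83.7)]
382 [np.float64(-159.0), np.float64(-157.1), np.float64(-153.6)]
384 [np.float64(-164.1), np.float64(-162.2), np.float64(-158.6)]
385 [np.float64(-166.7), np.float64(-164.7), np.float64(-161.1)]
```

Call:
move_arm:
  targets:
    - [[-0.12,-0.02,1.5],[0,0,0],1]
    - [[-0.12,-0.02,3.0],[0,0,0],1]
    - [[-0.12,-0.02,3.84],[0,0,0],1]
    - [[-0.12,-0.02,3.84],[0,0,0],1]
    - [[-0.12,-0.02,3.84],[0,0,0],0.3]
    - [[-0.12,-0.02,3.84],[0,0,0],0.3]
    - [[-0.12,-0.02,3.84],[0,0,0],0.3]
    - [[-0.12,-0.02,3.84],[0,0,0],0.3]
    - [[-0.12,-0.02,3.84],[0,0,0],0.3]
  squeeze: 50

```text
clock: 8.12
eef_pos: [454.0, -151.4, 37.1]
ee_rot: [[0.014, 1.0, 0.002], [1.0, -0.014, -0.001], [-0.001, 0.002, -1.0]]
force: [0.9, -0.1, 5.0]
width: 0.552
finger_force: 50.7
```

```bash
python3 - <<'E'
from h import *
st()
E
```

```text
8.12 [ 454.  -151.4   37.1] yaw -0.8 w 0.552 F [ 0.9 -0.1  5. ] ff 50.7
```

```bash
python3 - <<'E'
from h import *
f=dict(np.load('top0.npz')); G=f['frame'].astype(float).sum(-1)
f2=dict(np.load('top2.npz')); G2=f2['frame'].astype(float).sum(-1)
def edge(G,f,us,v0,v1,z,s):
    P=[]
    for u in us:
        c=cv2.GaussianBlur(G[:,u:u+1],(1,3),0).ravel(); d=s*np.diff(c[v0:v1]); k=d.argmax()
        if 0<k<len(d)-1:
            a,b,e=d[k-1],d[k],d[k+1]; o=.5*(a-e)/(a-2*b+e); P.append(ray(f,u,v0+k+.5+o,z)[:2])
    P=np.array(P); 
    for _ in range(3):
        p=np.polyfit(P[:,1],P[:,0],1); r=P[:,0]-np.polyval(p,P[:,1]); P=P[abs(r)<1]
    return len(P),np.degrees(p[0]).round(2),np.polyval(p,-54).round(2),np.polyval(p,-119).round(2)
print('base far',edge(G,f,range(245,415),154,164,12,-1))
print('base near',edge(G,f,range(245,410),203,213,6,1))
print('carr near',edge(G,f,range(332,412),198,208,36,-1))
print('wall far outer',edge(G2,f2,range(332,384),158,164,50,1))
print('tube near',edge(G2,f2,range(355,381),177,182,76,-1))
print('tube/wall',edge(G2,f2,range(355,381),180,185,50,1))
print('tray near inner',edge(G2,f2,range(332,350),179,186,50,-1))
E
```

```text
base far (141, np.float64(0.69), np.float64(665.48), np.float64(664.71))
base near (165, np.float64(0.44), np.float64(535.27), np.float64(534.76))
carr near (58, np.float64(0.73), np.float64(544.04), np.float64(543.21))
wall far outer (52, np.float64(0.29), np.float64(652.51), np.float64(652.18))
tube near (26, np.float64(0.82), np.float64(603.78), np.float64(602.85))
tube/wall (23, np.float64(1.11), np.float64(600.47), np.float64(599.21))
tray near inner (15, np.float64(3.07), np.float64(599.59), np.float64(596.1))
```

```bash
python3 - <<'E'
from h import *
plan((621.7,-54,150,-0.7),(621.7,-54,92,-.7))
E
```

```text
[3.32, 5.55, -3.75] [0.02, 0.01, -0.01]
[3.32, 5.55, -1.82] [0.02, 0.01, -0.01]
```

Call:
move_arm:
  targets:
    - [[0,0,-2],[0,0,0],0.3]
    - [[0,0,-3.75],[0,0,0],0.3]
    - [[0.8,1.4,-3.75],[0,0,0],0.3]
    - [[1.6,2.8,-3.75],[0,0,0],0.3]
    - [[2.4,4.2,-3.75],[0,0,0],0.3]
    - [[3.32,5.55,-3.75],[0,0,0],0.3]
    - [[3.32,5.55,-3.75],[0,0,0],0.3]
    - [[3.32,5.55,-2.5],[0,0,0],0.3]
    - [[3.32,5.55,-1.85],[0,0,0],0.3]
    - [[3.32,5.55,-1.85],[0,0,0],0.3]
    - [[3.32,5.55,-1.85],[0,0,0],0.3]

```text
clock: 9.5
eef_pos: [621.3, -54.3, 92.6]
ee_rot: [[0.014, 1.0, 0.002], [1.0, -0.014, -0.001], [-0.0, 0.002, -1.0]]
force: [-0.7, 0.3, -2.6]
width: 0.55
finger_force: 54.4
```

```bash
python3 - <<'E'
from h import *
st(); plan((621.7,-54,92,-.7))
f=grab('side'); np.savez('side3.npz',**f)
cv2.imwrite('pics/m3.png',cv2.resize(f['frame'][160:260,260:360],(600,600),interpolation=2))
E
```

```text
9.5 [621.3 -54.3  92.6] yaw -0.82 w 0.55 F [-0.7  0.3 -2.6] ff 54.4
[0.01, 0.01, 0.02] [0.01, 0.0, -0.01]
```

View pics/m3.png

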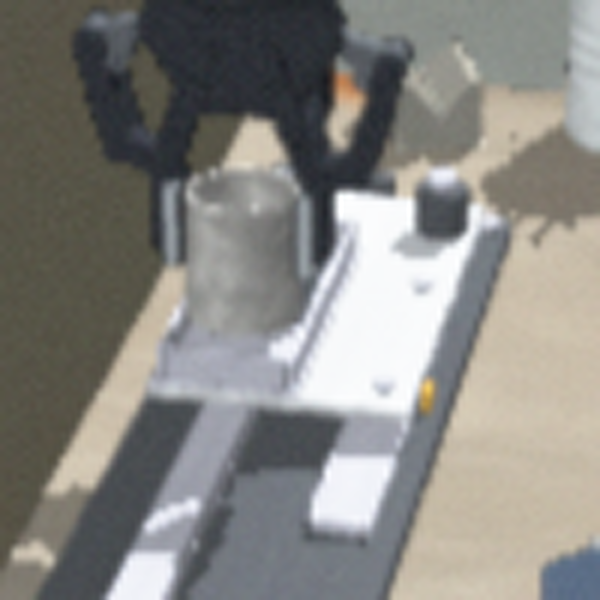

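The side crop shows the pipe at (187–300, 170–335), held above the tray's +y half and clear of the walls. I'll lower it gently.

Call:
move_arm:
  targets:
    - [[0,0,0.15],[0,0,0],0.3]
    - [[0,0,0.25],[0,0,0],0.3]
    - [[0,0,0.3],[0,0,0],0.3]
    - [[0,0,0.3],[0,0,0],0.3]

```text
clock: 10.05
eef_pos: [621.1, -53.8, 82.2]
ee_rot: [[0.014, 1.0, -0.0], [1.0, -0.014, 0.0], [0.0, -0.0, -1.0]]
force: [0.9, 0.8, -3.4]
width: 0.551
finger_force: 54.5
```

```bash
python3 - <<'E'
from h import *
st()
E
```

```text
10.05 [621.1 -53.8  82.2] yaw -0.8 w 0.551 F [ 0.9  0.8 -3.4] ff 54.5
```

Call:
move_arm:
  targets:
    - [[0,0,0.12],[0,0,0],0.3]
    - [[0,0,0.22],[0,0,0],0.3]
    - [[0,0,0.3],[0,0,0],0.3]
    - [[0,0,0.34],[0,0,0],0.3]
    - [[0,0,0.34],[0,0,0],0.3]

```text
clock: 10.68
eef_pos: [621.1, -53.8, 73.2]
ee_rot: [[0.014, 1.0, 0.0], [1.0, -0.014, -0.0], [-0.0, 0.0, -1.0]]
force: [-4.6, 1.1, 6.9]
width: 0.55
finger_force: 55.6
```

```bash
python3 - <<'E'
from h import *
st()
E
```

```text
10.68 [621.1 -53.8  73.2] yaw -0.79 w 0.55 F [-4.6  1.1  6.9] ff 55.6
```

Call:
move_arm:
  targets:
    - [[0,0,0.34],[0,0,0],0.75]
    - [[0,0,0.34],[0,0,0],0.75]
    - [[0,0,0.34],[0,0,0],0.75]
    - [[0,0,-1],[0,0,0],0.75]
    - [[0,0,-2.5],[0,0,0],0.75]
    - [[0,0,-3.7],[0,0,0],0.75]
    - [[-1.5,0,-3.7],[0,0,0],0.75]
    - [[-3,0,-3.7],[0,0,0],0.75]
    - [[-4,0,-3.7],[0,0,0],0.75]
    - [[-5.02,0,-3.7],[0,0,0],0.75]
    - [[-5.02,0,-3.7],[0,0,0],0.75]

```text
clock: 12.05
eef_pos: [618.7, -206.3, 183.0]
ee_rot: [[0.017, 1.0, 0.0], [1.0, -0.017, -0.0], [-0.0, 0.0, -1.0]]
force: [-0.5, 0.6, 0.1]
width: 0.754
finger_force: 0.0
```

```bash
python3 - <<'E'
from h import *
st(); plan((618,-204.5,105,-.75))
f=grab('side'); np.savez('side4.npz',**f)
cv2.imwrite('pics/m4.png',cv2.resize(f['frame'][140:240,260:360],(600,600),interpolation=2))
E
```

```text
12.05 [ 618.7 -206.3  183. ] yaw -0.95 w 0.754 F [-0.5  0.6  0.1] ff 0.0
[0.06, -0.03, 2.6] [0.0, 0.0, -0.02]
```

View pics/m4.png

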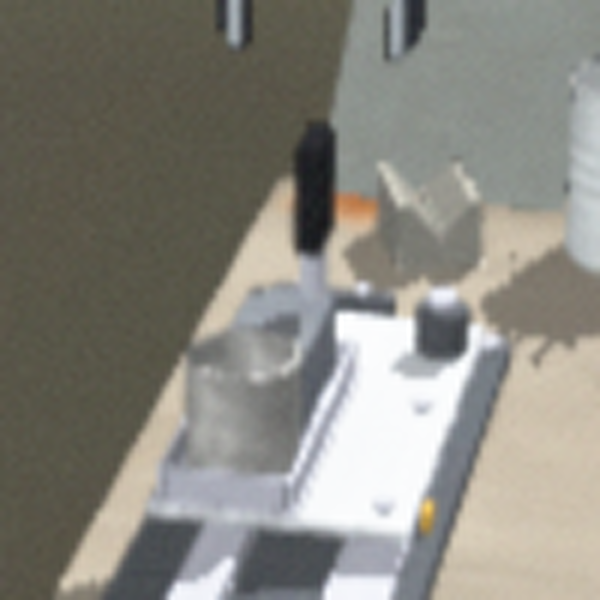

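The pipe sits inside the tray with the tube behind it. The fingers at (235,20) and (400,20) straddle the grip at (315,185), so I'll descend and pinch.

Call:
move_arm:
  targets:
    - [[0,0,1],[0,0,0],0.75]
    - [[0,0,2],[0,0,0],0.75]
    - [[0,0,2.6],[0,0,0],0.75]
    - [[0,0,2.6],[0,0,0],0.75]
    - [[0,0,2.6],[0,0,0],0.3]
    - [[0,0,2.6],[0,0,0],0]
    - [[0,0,2.6],[0,0,0],0]
    - [[0,0,2.6],[0,0,0],0]
    - [[0,0,2.6],[0,0,0],0]
    - [[0,0,2.6],[0,0,0],0]
    - [[0,0,2.6],[0,0,0],0]
  squeeze: 60

```text
clock: 13.48
eef_pos: [620.7, -204.7, 106.3]
ee_rot: [[0.014, 1.0, 0.005], [1.0, -0.014, -0.002], [-0.002, 0.005, -1.0]]
force: [12.1, -0.3, -0.7]
width: 0.156
finger_force: 61.6
```

```bash
python3 - <<'E'
from h import *
st()
f=grab('top'); np.savez('top5.npz',**f)
hsv=cv2.cvtColor(f['frame'],cv2.COLOR_BGR2HSV)
f0=dict(np.load('top2.npz')); g=f0['frame']
cv2.imwrite('pics/m5.png',cv2.resize(f['frame'][155:215,325:425],(800,480),interpolation=2))
# housing circle in top2 (z=62 top, edge dark ring)
P,r=band(f0,52,72,(385,185,410,212),62); print('hous',len(P),np.median(P,0),r)
b=(hsv[...,1]>90)&(hsv[...,0]>10)&(hsv[...,0]<35); b[:200]=0;b[210:]=0;b[:,:335]=0;b[:,360:]=0
v,u=np.nonzero(b); print(list(zip(u.tolist(),v.tolist(),hsv[v,u,1].tolist())))
E
```

```text
13.47 [ 620.7 -204.7  106.3] yaw -0.79 w 0.156 F [12.1 -0.3 -0.7] ff 61.6
hous 76 [ 558.3662269  -193.96150353] ((559.6048583984375, -192.91220092773438), (22.639497756958008, 22.788137435913086), 88.48286437988281)
[(345, 205, 142), (346, 205, 146), (347, 205, 134)]
```

View pics/m5.png

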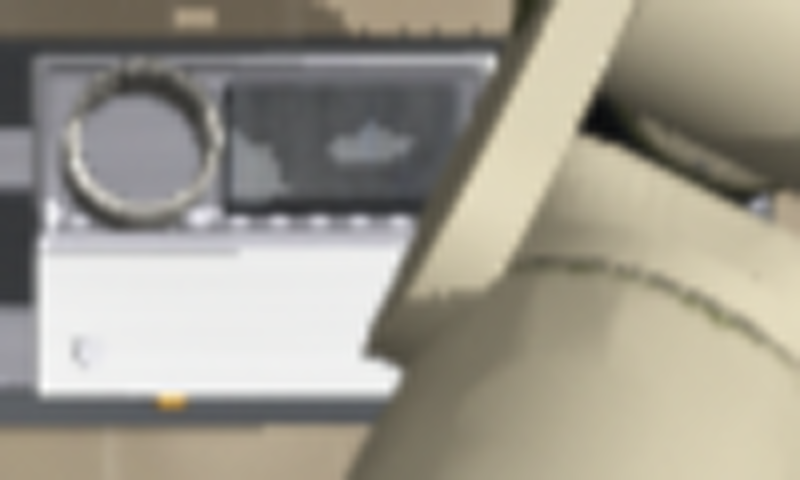

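The top view shows the pipe at (145,142) and the tube at (345,148) both inside the tray, and the brass tab at (172,401). I'll relieve the sideways force and slide most of the way.

Call:
move_arm:
  targets:
    - [[0,0.07,0],[0,0,0],0]
    - [[0.1,0.07,0],[0,0,0],0]
    - [[0.3,0.07,0],[0,0,0],0]
    - [[0.6,0.07,0],[0,0,0],0]
    - [[1.0,0.07,0],[0,0,0],0]
    - [[1.4,0.07,0],[0,0,0],0]
    - [[1.8,0.07,0],[0,0,0],0]
    - [[2.2,0.07,0],[0,0,0],0]
    - [[2.6,0.07,0],[0,0,0],0]
    - [[2.85,0.07,0],[0,0,0],0]
    - [[3.0,0.07,0],[0,0,0],0]
    - [[3.0,0.07,0],[0,0,0],0]

```text
clock: 15.02
eef_pos: [621.9, -114.4, 106.2]
ee_rot: [[0.014, 1.0, -0.001], [1.0, -0.014, -0.0], [-0.0, -0.001, -1.0]]
force: [-5.9, 1.2, 7.9]
width: 0.154
finger_force: 63.0
```

```bash
python3 - <<'E'
from h import *
f=dict(np.load('top2.npz')); print(ray(f,396.8,196.9,60),ray(f,346,205,18))
st(); f=grab('top'); np.savez('top6.npz',**f); s=grab('side'); np.savez('side6.npz',**s)
E
```

```text
[ 558.78858677 -191.44852186   60.        ] [542.65290269 -65.67161377  18.        ]
15.03 [ 621.9 -114.4  106.2] yaw -0.78 w 0.154 F [-5.9  1.2  7.9] ff 63.0
```

Call:
move_arm:
  targets:
    - [[0.1,-0.02,-0.03],[0,0,0],0]
    - [[0.3,-0.02,-0.03],[0,0,0],0]
    - [[0.5,-0.02,-0.03],[0,0,0],0]
    - [[0.65,-0.02,-0.03],[0,0,0],0]
    - [[0.75,-0.02,-0.03],[0,0,0],0]
    - [[0.8,-0.02,-0.03],[0,0,0],0]
    - [[0.8,-0.02,-0.03],[0,0,0],0]

```text
clock: 16.0
eef_pos: [622.2, -90.0, 106.2]
ee_rot: [[0.014, 1.0, 0.0], [1.0, -0.014, 0.001], [0.001, 0.0, -1.0]]
force: [0.6, 0.6, 3.4]
width: 0.15
finger_force: 62.3
```

Call:
move_arm:
  targets:
    - [[0.05,0,0],[0,0,0],0]
    - [[0.1,0,0],[0,0,0],0]
    - [[0.1,0,0],[0,0,0],0]

```text
clock: 16.38
eef_pos: [622.2, -87.3, 106.2]
ee_rot: [[0.014, 1.0, 0.0], [1.0, -0.014, 0.0], [0.0, 0.0, -1.0]]
force: [0.2, -0.9, 5.0]
width: 0.154
finger_force: 62.6
```

Call:
move_arm:
  targets:
    - [[0.04,0,0],[0,0,0],0]
    - [[0.07,0,0],[0,0,0],0]
    - [[0.07,0,0],[0,0,0],0]

```text
clock: 16.75
eef_pos: [622.2, -85.3, 106.2]
ee_rot: [[0.014, 1.0, 0.0], [1.0, -0.014, 0.0], [0.0, 0.0, -1.0]]
force: [0.0, -0.5, 5.2]
width: 0.154
finger_force: 62.6
```

Call:
move_arm:
  targets:
    - [[0.03,0,0],[0,0,0],0]
    - [[0.05,0,0],[0,0,0],0]
    - [[0.05,0,0],[0,0,0],0]

```text
clock: 17.12
eef_pos: [622.2, -83.8, 106.2]
ee_rot: [[0.014, 1.0, 0.0], [1.0, -0.014, 0.0], [0.0, 0.0, -1.0]]
force: [-0.4, -0.7, 5.3]
width: 0.155
finger_force: 62.6
```

Call:
move_arm:
  targets:
    - [[0.03,0,0],[0,0,0],0]
    - [[0.05,0,0],[0,0,0],0]
    - [[0.05,0,0],[0,0,0],0]

```text
clock: 17.5
eef_pos: [622.2, -82.2, 106.2]
ee_rot: [[0.014, 1.0, 0.0], [1.0, -0.014, 0.0], [0.0, 0.0, -1.0]]
force: [-1.5, -1.2, 5.6]
width: 0.16
finger_force: 62.7
```

Call:
move_arm:
  targets:
    - [[0.03,0,0],[0,0,0],0]
    - [[0.05,0,0],[0,0,0],0]
    - [[0.05,0,0],[0,0,0],0]

```text
clock: 17.88
eef_pos: [622.3, -80.5, 106.2]
ee_rot: [[0.014, 1.0, 0.0], [1.0, -0.014, 0.001], [0.001, 0.0, -1.0]]
force: [-0.7, 0.3, 5.8]
width: 0.152
finger_force: 62.6
```

Call:
move_arm:
  targets:
    - [[0.02,0,0],[0,0,0],0]
    - [[0.03,0,0],[0,0,0],0]
    - [[0.03,0,0],[0,0,0],0]

```text
clock: 18.25
eef_pos: [622.3, -79.5, 106.2]
ee_rot: [[0.014, 1.0, 0.0], [1.0, -0.014, 0.001], [0.001, 0.0, -1.0]]
force: [0.0, 0.7, 5.0]
width: 0.156
finger_force: 62.7
```

Call:
move_arm:
  targets:
    - [[0.02,0,0],[0,0,0],0]
    - [[0.03,0,0],[0,0,0],0]
    - [[0.03,0,0],[0,0,0],0]

```text
clock: 18.62
eef_pos: [622.3, -78.3, 106.2]
ee_rot: [[0.014, 1.0, 0.0], [1.0, -0.014, 0.001], [0.001, 0.0, -1.0]]
force: [-0.6, 2.7, 6.6]
width: 0.151
finger_force: 62.8
```

Call:
move_arm:
  targets:
    - [[0.02,0,0],[0,0,0],0]
    - [[0.03,0,0],[0,0,0],0]
    - [[0.03,0,0],[0,0,0],0]

```text
clock: 19.0
eef_pos: [622.3, -77.1, 106.2]
ee_rot: [[0.014, 1.0, 0.0], [1.0, -0.014, 0.002], [0.002, 0.0, -1.0]]
force: [-1.3, 4.1, 6.3]
width: 0.158
finger_force: 62.8
```

Call:
move_arm:
  targets:
    - [[0.02,0,0],[0,0,0],0]
    - [[0.03,0,0],[0,0,0],0]
    - [[0.03,0,0],[0,0,0],0]

```text
clock: 19.38
eef_pos: [622.3, -76.5, 106.2]
ee_rot: [[0.014, 1.0, 0.0], [1.0, -0.014, 0.001], [0.001, 0.0, -1.0]]
force: [-0.8, 2.3, 6.1]
width: 0.155
finger_force: 62.7
```

Call:
move_arm:
  targets:
    - [[0.02,0,0],[0,0,0],0]
    - [[0.03,0,0],[0,0,0],0]
    - [[0.03,0,0],[0,0,0],0]

```text
clock: 19.75
eef_pos: [622.3, -76.2, 106.2]
ee_rot: [[0.014, 1.0, 0.0], [1.0, -0.014, 0.0], [0.0, 0.0, -1.0]]
force: [-0.6, -0.6, 5.7]
width: 0.156
finger_force: 62.6
```

```bash
python3 - <<'E'
from h import *
st(); f=grab('side'); g=grab('top')
a=cv2.resize(f['frame'][150:290,250:390],(560,560),interpolation=2)[:340]; b=cv2.resize(g['frame'][150:215,230:370],(560,260),interpolation=2)
cv2.imwrite('pics/m6.png',np.vstack([a,b]))
E
```

```text
19.75 [622.3 -76.2 106.2] yaw -0.79 w 0.156 F [-0.6 -0.6  5.7] ff 62.6
```

View pics/m6.png

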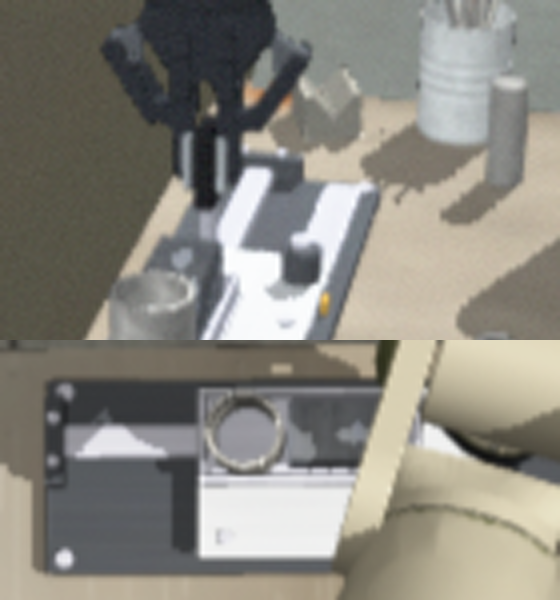

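The side view shows the plunger housing at (300,255) level with the brass tab at (325,305). Both parts are in the tray and the bar is untouched. The force signature was a pull of +4 N falling to 0, with the carriage held at about 128.5 mm of travel, which matches the notch.

```bash
python3 - <<'E'
from h import *
print(ctrl.hand_in())
E
```

```text
the job is handed in; nothing more can be done
None
```

The job is handed in: the tube lies flat and the pipe stands beside it on the tray floor, and the carriage is at the notch after about 128.5 mm of travel, with the gripper still holding the grip and the bar and spacer untouched.

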